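Third hand at the sleeve bench: magnifier over, bar held against the sprung stop

ROBOT

A 6-joint arm with a two-finger parallel gripper is mounted at the origin on the work surface. World frame = base frame: x ahead of the robot, y to its left, z up, the work surface at z = 0. Lengths are in mm, angles in rad, forces in N, time in s.
With the tool pointing down it reaches from about 350 to 875 mm from the base axis. Payload 15.5 kg.
Tool frame: the origin (TCP) lies at the very end of the fingers, on their centre line; the grasp point (between the pads) lies tcp_to_grasp behind it (tcp_to_grasp is the distance from the TCP to the grasp point, in mm); z points along the fingers, y is the line along which they close (so a half turn about z gives the same grasp; the last joint's range is limited). The gripper opens to 85 mm and grips with 20 to 120 N. Pads are 22 mm wide; open, the fingers measure 114 mm over their backs; the gripper's body (76 mm by 85 mm) begins 54 mm behind the grasp point. The pads swing forward as they close: fully open they stand 13 mm farther back than shut.
Start: joints at [-1.274, 0.494, 1.345, -0, 1.302, -0.096], TCP at [239.237, -577.401, 231.277] pointing down, gripper open.
Joint ranges: [-2.91, 2.91], [-0.82, 2.16], [0.22, 2.67], [-1.22, 4.37], [0.12, 2.79], [-3.08, 3.08]. Speed limits (rad/s): [1.89, 1.89, 2.57, 3.01, 3.01, 3.01].

INTERFACE

Orientations are given as a 3x3 rotation matrix whose columns are the frame's x, y, z axes.
In Python, from station import * gives the robot as it stands.
- The arm moves only by the tool apply_moves, never from a script. Its argument "motion" is one flat list of numbers, 6 for each row, row after row: the shift along the world's x, y, z in cm, then the turn, a rotation vector about the world's x, y, z in rad. A call has 1 to 12 rows; each row is the pose to reach, as a shift and turn from the pose commanded when the call began; what a row does not reach only later rows make up. A row lasts 1/8 s, in which the tool goes at most 62.5 mm and 10.7 degrees, less where a joint would pass 70% of its speed; a pose out of reach is approached as far as the arm can. A call with a gripper value outside its range is refused whole. "grip" is the opening, from 0 (shut) to 1 (fully open), set as the call begins (left out, the last holds). The fingers move at their own pace and stop on an object; "force" is the grip in N (left out, the last holds). Time passes only in rows, so rows that repeat a pose let the fingers close. It gives the time, the measured TCP pose, the force, the opening and the grip force at its end, in the units of the state.
- observe(): the state, without advancing time (a new reading comes with each control period).
- capture(name): name is "scene" or "top" or "wrist"; returns (picture, depth): 400x640x3 uint8, blue, green, red; 400x640 float32, mm along the optical axis (not along the pixel's ray), 0 where there is no reading.
- camera_model(name): a dict with "camera_matrix" (3x3 intrinsics, pixels), "R" (3x3) and "t" (3): a world point X has camera coordinates R X + t. Camera axes: x right, y down, z forward; pixel columns grow to the right and rows downward; lengths in mm; the calibration is good to about 2 mm. A picture is of the moment at which its call begins: read the wrist's pose just before it. camera_model takes no time and is no camera call; for the wrist camera it gives the pose at the moment of the call.
- sign_off(): hands the job in; it is judged then, once.
The state is a dict: "t": time; "joint_positions": joint angles; "dq": joint speeds; "joint_efforts": joint torques, N m; "tcp_pos": TCP position; "ee_rot": TCP orientation; "force": force on the tool from outside, world axes, zero at the start; "ft_torque": the same for the moment, N m; "finger_gap": finger opening in mm; "gripper_force": force on a finger pad.
Only numpy, scipy, OpenCV 4.12 (cv2) and the standard library are available. Lean on these libraries where they do the work, as an engineer would, in place of code of your own. Each camera call takes 0.05 s, during which the arm holds its last target. There are 200 camera calls.

TASK

First swing the bench magnifier round by its upright knob until the lens is centred over the stretch of channel just in front of the jig's sprung stop, and let go so that it stays there. Then take the aluminium bar lying beside the jig, lay it flat between the two rails with its sleeves towards the stop, and push it endwise against the stop with a steady 10 N or so (the stop about half-way in, never bottomed), as a third hand for the fitter who will tighten the sleeves. Hold that for two seconds and finish still holding and pushing; leave the tub, screwdriver and two loose sleeves where they are.

Things in the scene. Friction and masses are not known exactly. Their poses are not given: they have to be found in the camera images.
- jig: Fixed jig: plywood board 12 mm thick, covering x -120 to 240, y -70 to 230 mm of its frame. Origin on the table; x points along the channel to the stop (roughly away from the robot). The channel runs along y = 0 between two aluminium rails 40 mm apart, 16 mm wide, 15 mm high, from x = 20 to 110 mm, with mouths flared out from x = -8. The board before them is bare. The stop's face rests at x = 120 mm.
- spot (a point): Middle of the channel, on the board's top, 35 mm in front of the stop's face at rest: the place the lens must be centred over.
- stop_face (a point): Sprung stop: steel block 34 mm wide and 36 mm high standing at the far end of the channel. The point is on its face towards the robot, 15 mm above the board, and moves with the stop.
- stop (a joint): How far the sprung stop is pushed in along the jig's x (m): 0 at rest, 0.025 bottomed. Spring 0.8 N per mm, no preload: 10 N at 0.0125. It springs back, pushing the bar out, when let go.
- magnifier (a joint): Magnifier boom's angle about its vertical post (rad), counter-clockwise seen from above; at 0 the boom points along the jig's -x. It is stiff: about 0.35 N m turns it and it stays where it is left; range -0.9 to 1.7. At about 1.02 the lens is over the spot.
- pivot (a point): Point on the axis of the magnifier's post, at the boom's height (197 mm above the table). The post is 22 mm thick on a 56 mm foot, at the jig's x = 190, y = 170 mm.
- lens (a point): Centre of the magnifier lens: a level clear disc in a grey frame 100 mm across and 14 mm thick, spanning 190 to 204 mm above the table, 200 mm from the pivot.
- knob (a point): Upright black knob on the outer rim of the lens frame, 16 mm in diameter, standing 49 mm above the frame to 253 mm above the table, 246 mm from the pivot beyond the lens. The point is on its axis, 20 mm below its top.
- bar_center (a point): Loose aluminium bar, 240 x 30 x 30 mm, 0.17 to 0.36 kg; the point is at its centre, 15 mm above its underside. Its x runs along it to the end with the sleeves, z up. Lies flat on the table beside the jig, to the right (-y), sleeves away from the robot.
- bar_grip (a point): A point of the same bar on its bare length, half-way up, 75 mm from its centre and 45 mm from its bare end: a place to grip across the 30 mm width that stays clear of the lens.
- sleeves (a point): Middle of the row of three steel sleeves fixed on top of the bar: 18 mm thick, 42 mm tall (72 mm above the bar's underside), 25 mm apart, at 20, 45 and 70 mm from the bar's end. The point is on the bar's top, 75 mm from its centre.
- tub: Bystander: clear open tub 80 x 70 x 45 mm on the table. Leave alone.
- driver: Bystander: screwdriver lying on the table. Leave alone.
- sleeve_a: Bystander: loose sleeve standing on the table, 18 mm thick, 42 mm tall. Leave alone.
- sleeve_b: Bystander: another such loose sleeve. Leave alone.
Not all that is in view belongs to the job. Of the things shaped like the part that bears bar_center, the aluminium one is meant.

How it is judged:
By the outcome, as a careful person would: the job done as asked, in the order asked, and still so for the second after the job is handed in, while the arm keeps its last pose, push and grip.
It also fails if it takes over 72 s, if anything falls off the work surface, if the arm or the gripper's body presses on something with over 40 N, if the wrist force passes 120 N, or if a joint passes its speed limit or range.

## Working session

There is one attempt and no reset: what is moved stays moved. The work goes in short steps, Python scripts to look and compute and a tool call to move; the robot and the scene stay as the last step left them, time stands still between calls to the robot, and variables do not carry over. Pictures are saved under pics/ and viewed, at most 10 in all, crops included, and the job is handed in when it is done.

Besides the shell and the picture viewer there is one more tool, called after ">>>" in YAML: its name, and indented under it one key for each argument. apply_moves: Moves the arm, as the interface text tells. Its arguments: {"type":"object","properties":{"motion":{"type":"array"},"grip":{"type":"number"},"force":{"type":"number"}},"required":["motion"]}

```bash
ls; mkdir -p pics
python3 - <<'E'
from station import *
import cv2,numpy as np
o=observe();print({k:np.round(v,3).tolist() for k,v in o.items()})
for n in ("scene","top"):
    p,d=capture(n);cv2.imwrite(f"pics/{n}0.png",p);np.save(f"pics/{n}0.npy",d)
    m=camera_model(n);print(n,np.round(m["camera_matrix"],1).tolist(),np.round(m["R"],3).tolist(),np.round(m["t"],1).tolist(), np.round(-m["R"].T@m["t"]))
E
grep -n "tcp_to_grasp" -r . | head
```

```text
pics
{'t': 0.0, 'joint_positions': [-1.274, 0.494, 1.346, 0.0, 1.302, -0.095], 'dq': [-0.002, -0.0, 0.0, -0.001, -0.002, 0.001], 'joint_efforts': [0.006, -88.215, -38.387, 0.001, 0.01, 0.0], 'tcp_pos': [239.109, -577.053, 230.692], 'ee_rot': [[0.924, 0.383, -0.0], [0.383, -0.924, 0.001], [0.0, -0.001, -1.0]], 'force': [0.562, -0.943, 0.646], 'ft_torque': [0.0, 0.034, 0.046], 'gripper_force': 0.0, 'finger_gap': 85.44}
scene [[398.8, 0.0, 321.2], [0.0, 398.8, 200.7], [0.0, 0.0, 1.0]] [[0.005, 1.0, -0.011], [0.684, -0.011, -0.729], [-0.729, -0.004, -0.684]] [101.6, -219.1, 1590.2] [1309.  -98.  929.]
top [[439.7, 0.0, 312.7], [0.0, 439.7, 193.9], [0.0, 0.0, 1.0]] [[-0.01, -1.0, -0.02], [-0.999, 0.011, -0.048], [0.048, 0.019, -0.999]] [-83.6, 455.8, 1385.2] [ 388. -115. 1404.]
```

View pics/scene0.png

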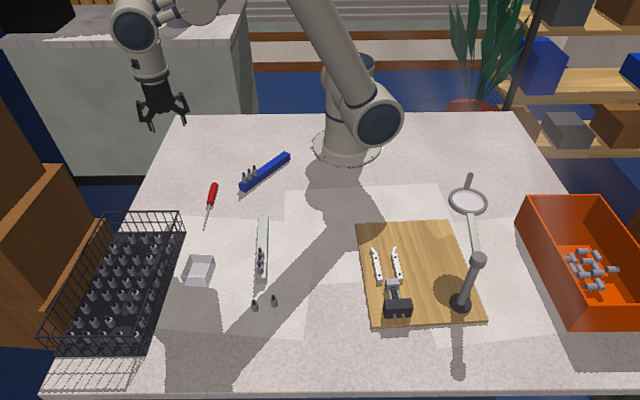

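View pics/top0.png

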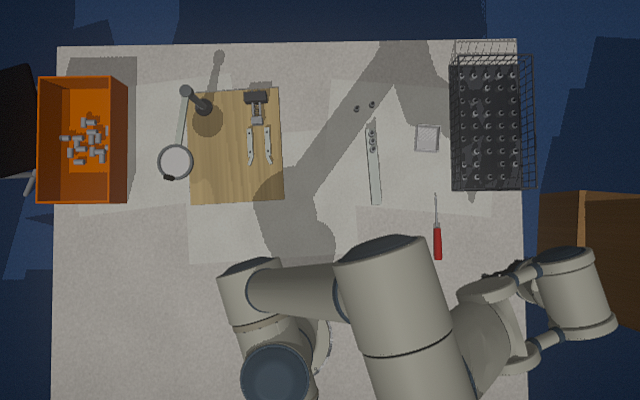

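Run:
```python
import station
print([ (k,getattr(station,k)) for k in dir(station) if 'tcp' in k.lower() or 'grasp' in k.lower()])
```

```text
[('tcp_to_grasp', 18.700000000000003)]
```

The scene view, looking back at the robot, shows the jig board at about (355–487, 220–325), with the stop at (397,305). The magnifier post is at (462,300), its ring at (468,200) and its knob at (469,180). The bar is at (262,245). In the top view the board spans (189–284, 87–205), the stop is at (257,97), the rails are at (250/266, 145), the ring is at (175,161), the knob is at (168,178) and the bar runs from (372,125) to (376,204).

```bash
cat > h.py <<'E'
from station import *
import cv2,numpy as np
def ray(m,uv):
    d=m["R"].T@np.linalg.solve(m["camera_matrix"],np.r_[uv,1.]); return -m["R"].T@m["t"],d
def onplane(m,uv,z):
    c,d=ray(m,uv); return c+d*(z-c[2])/d[2]
def cloud(m,d):
    v,u=np.mgrid[:d.shape[0],:d.shape[1]]
    p=np.stack([u,v,np.ones_like(u)],-1)@np.linalg.inv(m["camera_matrix"]).T*d[...,None]
    return (p-m["t"])@m["R"]
def tri(m1,a,m2,b):
    P=[m["camera_matrix"]@np.c_[m["R"],m["t"]] for m in(m1,m2)]
    X=cv2.triangulatePoints(P[0],P[1],np.float64(a).reshape(2,1),np.float64(b).reshape(2,1)); return (X[:3]/X[3]).ravel()
E
python3 - <<'E'
from h import *
for n,box in (("top",(150,75,400,240)),("scene",(220,160,500,335))):
    p=cv2.imread(f"pics/{n}0.png");d=np.load(f"pics/{n}0.npy");m=camera_model(n);W=cloud(m,d)
    hsv=cv2.cvtColor(p,cv2.COLOR_BGR2HSV)
    R=np.zeros(d.shape,bool);R[box[1]:box[3],box[0]:box[2]]=1
    wood=R&(abs(hsv[...,0].astype(int)-18)<8)&(hsv[...,1]>70)
    k=np.uint8(wood)*255; cs,_=cv2.findContours(k,cv2.RETR_EXTERNAL,cv2.CHAIN_APPROX_NONE);c=max(cs,key=cv2.contourArea)
    hull=cv2.convexHull(c); q=cv2.approxPolyDP(hull,6,True)[:,0]
    print(n,"corners",[(x.tolist(),np.round(onplane(m,x,12)).tolist()) for x in q])
    # bar in depth
    for nm,lo,hi,xr,yr in (("bar",22,38,(300,620),(-400,-150)),("barsleeve",60,80,(300,700),(-400,-150)),("rails",20,32,(300,800),(0,300)),("ring",195,212,(300,800),(50,500)),("knob",222,262,(300,800),(50,500)),("stop",40,56,(300,900),(0,300))):
        s=(W[...,2]>lo)&(W[...,2]<hi)&(W[...,0]>xr[0])&(W[...,0]<xr[1])&(W[...,1]>yr[0])&(W[...,1]<yr[1])&R&(d>0)
        if s.sum()<4: print(nm,s.sum());continue
        w=W[s]; vv,uu=np.nonzero(s); r=cv2.minAreaRect(np.float32(w[:,:2]))
        print(nm,s.sum(),"px",uu.min(),uu.max(),vv.min(),vv.max(),"med z",np.round(np.median(w[:,2]),1),"rect",np.round(r[0]),np.round(r[1]),round(r[2],1))
t=cv2.resize(cv2.imread("pics/top0.png")[75:225,150:400],None,fx=3.2,fy=3.2,interpolation=2)[:,:800]
cv2.imwrite("pics/c1.png",t)
s=cv2.resize(cv2.imread("pics/scene0.png")[165:330,240:500],None,fx=3,fy=3,interpolation=2)
cv2.imwrite("pics/c2.png",s)
E
```

```text
top corners [([277, 88], [797.0, 23.0, 12.0]), ([283, 198], [443.0, 6.0, 12.0]), ([191, 204], [427.0, 299.0, 12.0]), ([189, 99], [765.0, 307.0, 12.0])]
bar 575 px 366 381 141 204 med z 31.5 rect [ 520. -280.] [199.  31.] 3.9
barsleeve 36 px 370 375 131 150 med z 69.5 rect [ 613. -273.] [57. 12.] 7.9
rails 664 px 191 280 91 202 med z 26.2 rect [612. 153.] [352. 279.] 4.6
ring 1434 px 157 193 84 180 med z 202.5 rect [621. 288.] [266.  99.] 0.3
knob 51 px 163 172 174 179 med z 250.9 rect [494. 294.] [14. 15.] 49.1
stop 182 px 199 266 90 123 med z 50.1 rect [742. 158.] [200. 105.] 78.7
scene corners [([447, 219], [423.0, 298.0, 12.0]), ([487, 321], [783.0, 315.0, 12.0]), ([371, 328], [799.0, 20.0, 12.0]), ([355, 224], [441.0, 3.0, 12.0])]
bar 418 px 256 268 216 267 med z 31.8 rect [ 518. -281.] [205.  31.] 4.1
barsleeve 52 px 257 262 247 267 med z 70.7 rect [ 613. -273.] [60. 13.] 3.3
rails 743 px 370 471 231 318 med z 27.2 rect [627. 154.] [293. 234.] 6.9
ring 1356 px 449 487 186 266 med z 203.0 rect [617. 263.] [ 98. 268.] 73.0
knob 76 px 465 473 172 184 med z 243.7 rect [492. 294.] [16. 16.] 25.3
stop 291 px 384 467 277 315 med z 48.8 rect [713. 153.] [105. 215.] 10.9
```

View pics/c1.png

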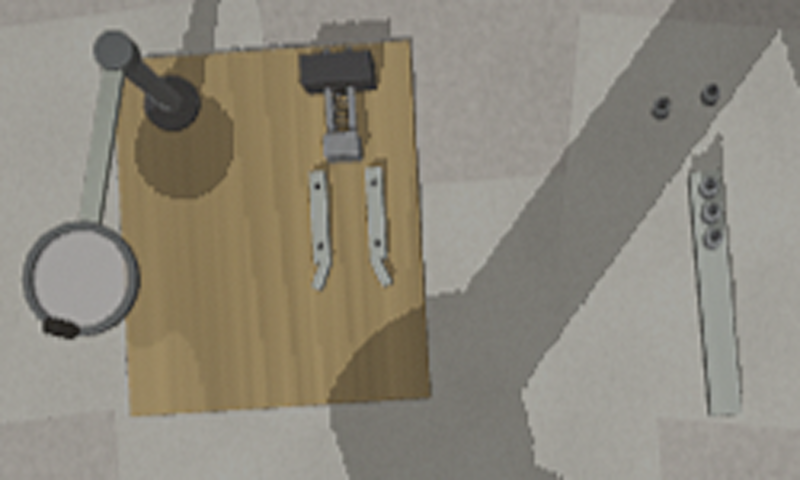

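View pics/c2.png

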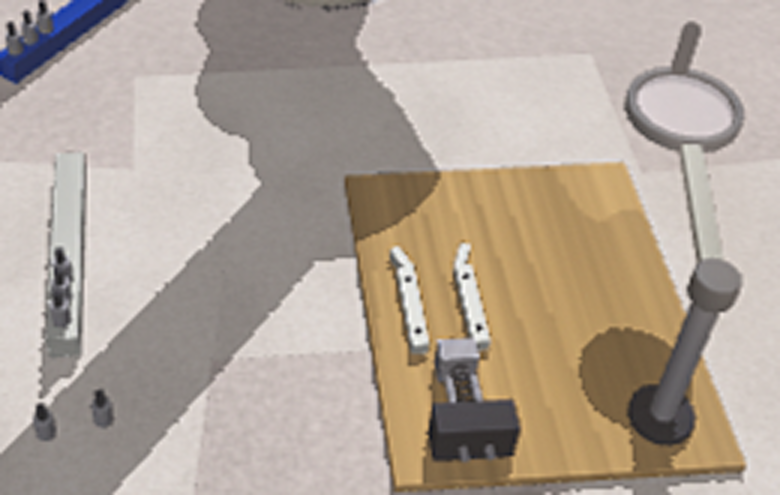

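Depth from both views agrees on these positions:
- **Knob:** about (493, 294), top at 251 mm.
- **Bar:** axis around (520, -280), yaw about 4°, top at 31 mm.
- **Jig:** origin about (558, 80), yaw about 0.048 rad.

I'll move towards a hover above the knob.

>>> apply_moves:
  motion: [1.4,4.8,1.5,0,0,-0.03,2.8,9.6,3,0,0,-0.06,4.2,14.4,4.5,0,0,-0.09,5.6,19.2,6,0,0,-0.12,7,24,7,0,0,-0.15,8.4,28.8,7,0,0,-0.18,9.8,33.6,7,0,0,-0.21,11.2,38.4,7,0,0,-0.24,12.6,43.2,7,0,0,-0.27,14,48,7,0,0,-0.3,15.4,52.8,7,0,0,-0.33,16.8,57.6,7,0,0,-0.36]
  grip: 0.6

```text
t: 1.6
tcp_pos: [407.3, 0.3, 301.3]
ee_rot: [[0.999, 0.032, 0.0], [0.032, -0.999, -0.0], [0.0, 0.0, -1.0]]
force: [0.7, -0.1, 0.4]
finger_gap: 51.2
gripper_force: 0.0
```

>>> apply_moves:
  motion: [1.4,4.8,0,0,0,-0.03,2.8,9.6,0,0,0,-0.06,4.2,14.4,0,0,0,-0.09,5.6,19.2,0,0,0,-0.12,7,24,0,0,0,-0.15,8.5,29.5,0,0,0,-0.17,8.5,29.5,0,0,0,-0.17,8.5,29.5,0,0,0,-0.17]

```text
t: 2.6
tcp_pos: [491.8, 293.3, 300.8]
ee_rot: [[0.991, -0.136, -0.001], [-0.136, -0.991, -0.001], [-0.001, 0.001, -1.0]]
force: [0.3, -0.2, 0.2]
finger_gap: 51.0
gripper_force: 0.0
```

```bash
cat > jig.py <<'E'
from h import *
def sel(W,d,lo,hi,xr,yr): return (d>0)&(W[...,2]>lo)&(W[...,2]<hi)&(W[...,0]>xr[0])&(W[...,0]<xr[1])&(W[...,1]>yr[0])&(W[...,1]<yr[1])
E
python3 - <<'E'
from jig import *
m=camera_model("wrist");p,d=capture("wrist");cv2.imwrite("pics/w1.png",p);np.save("pics/w1.npy",d);W=cloud(m,d)
print("cam",np.round(-m["R"].T@m["t"]))
s=sel(W,d,230,260,(430,560),(230,350));print("wrist knob",s.sum(), np.round(np.median(W[s],0),1) if s.any() else 0, [cv2.minAreaRect(np.float32(W[s][:,:2]))] if s.sum()>4 else 0)
c,s_=np.cos(.048),np.sin(.048);R=np.array([[c,-s_],[s_,c]]);o=np.array([558.5,80.2])
for n in("top","scene"):
    m=camera_model(n);W=cloud(m,np.load(f"pics/{n}0.npy"));d=np.load(f"pics/{n}0.npy")
    J=W.copy();J[...,:2]=(W[...,:2]-o)@R
    def q(lo,hi,a,b,e,f):
        k=(d>0)&(J[...,2]>lo)&(J[...,2]<hi)&(J[...,0]>a)&(J[...,0]<b)&(J[...,1]>e)&(J[...,1]<f);return J[k]
    for nm,x in (("railL",q(21,33,20,112,12,50)),("railR",q(21,33,20,112,-50,-12)),("stop",q(40,56,100,160,-30,30)),("cap",q(208,260,150,230,120,220)),("foot",q(14,40,150,230,130,210))):
        if len(x)<4: print(nm,len(x));continue
        r=cv2.minAreaRect(np.float32(x[:,:2]))
        print(n,nm,len(x),"rect",np.round(r[0],1),np.round(r[1],1),round(r[2],1),"z",np.round(np.percentile(x[:,2],[5,50,95]),1),"x",np.round([x[:,0].min(),x[:,0].max()],1),"y",np.round([x[:,1].min(),x[:,1].max()],1), "slope",np.round(np.polyfit(x[:,0],x[:,1],1)[0],3))
E
```

```text
cam [569. 281. 444.]
wrist knob 565 [495.7 293.1 252.9] [((492.84417724609375, 293.4350891113281), (15.563155174255371, 15.103228569030762), 54.451961517333984)]
top railL 141 rect [65.  32.5] [87.2 27.2] 0.3 z [22.8 28.3 31.6] x [ 21.5 108.7] y [18.9 46.2] slope 0.011
top railR 144 rect [ 64.9 -25.6] [23.6 86.4] 89.7 z [23.8 28.2 32. ] x [ 21.6 108.1] y [-37.6 -13.9] slope 0.002
top stop 90 rect [137.8  -1.1] [32.9 39.4] 88.6 z [41.4 49.4 54.4] x [118.2 157.5] y [-17.4  15.8] slope 0.029
top cap 127 rect [180.7 172.9] [34.2 49. ] 58.6 z [208.4 211.8 214.9] x [150.9 203.2] y [152.4 186. ] slope -0.026
top foot 325 rect [190.2 170.2] [79.4 79.6] 0.6 z [14.3 21.2 30.9] x [150.2 229.8] y [130.2 209.9] slope -0.2
scene railL 156 rect [63.2 26.5] [85.2 16.4] 0.2 z [22.9 28.4 31.2] x [ 20.6 105.8] y [18.3 34.8] slope 0.018
scene railR 156 rect [ 63.6 -29.5] [85.3 16.5] 0.1 z [23.2 28.3 31.1] x [ 21.  106.2] y [-37.8 -21.3] slope -0.001
scene stop 127 rect [135.4  -1.4] [33.6 43.8] 89.9 z [40.7 49.  51.7] x [113.5 157.3] y [-18.2  15.5] slope -0.052
scene cap 157 rect [184.1 168.9] [34.1 34.4] 28.0 z [208.9 211.2 213.2] x [167.  201.7] y [151.3 187.3] slope -0.045
scene foot 479 rect [189.9 169.7] [79.8 78.7] 89.5 z [14.2 22.8 29.5] x [150.3 229.4] y [130.  209.7] slope 0.183
```

View pics/w1.png

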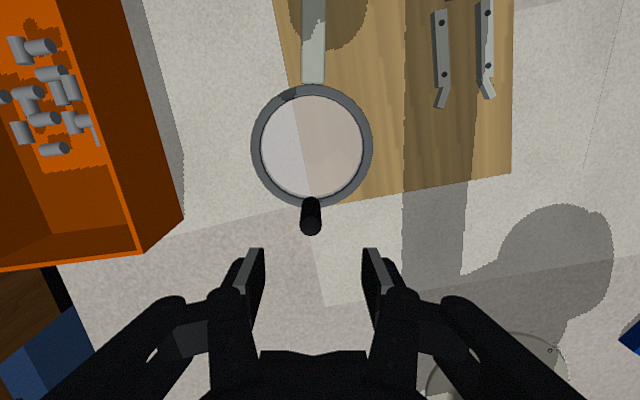

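The wrist view shows the knob at (311,215), midway between the fingers at columns 255 and 370. Its height and diameter check out. I'll descend and grip it.

>>> apply_moves:
  motion: [0.1,0,-4,0,0,0,0.1,0,-7,0,0,0,0.1,0,-8.5,0,0,0,0.1,0,-8.5,0,0,0]

```text
t: 3.15
tcp_pos: [493.0, 292.9, 216.1]
ee_rot: [[0.99, -0.138, -0.001], [-0.138, -0.99, -0.001], [-0.001, 0.001, -1.0]]
force: [0.1, -0.3, 1.6]
finger_gap: 51.1
gripper_force: 0.0
```

>>> apply_moves:
  motion: [0,0,0,0,0,0,0,0,0,0,0,0,0,0,0,0,0,0,0,0,0,0,0,0,0,0,0,0,0,0,0,0,0,0,0,0]
  grip: 0
  force: 20

```text
t: 3.9
tcp_pos: [493.8, 293.8, 217.4]
ee_rot: [[0.991, -0.137, 0.002], [-0.137, -0.991, 0.001], [0.002, -0.001, -1.0]]
force: [-0.5, -0.4, 6.7]
finger_gap: 15.3
gripper_force: 20.4
```

>>> apply_moves:
  motion: [-0.23,-2.45,0,0,0,0.1,-0.21,-4.9,0,0,0,0.2,0.06,-7.35,0,0,0,0.3,0.56,-9.75,0,0,0,0.4,1.31,-12.1,0,0,0,0.5,2.28,-14.36,0,0,0,0.6,3.48,-16.51,0,0,0,0.7,4.88,-18.52,0,0,0,0.8,4.88,-18.52,0,0,0,0.8]

```text
t: 5.03
tcp_pos: [543.4, 107.1, 217.3]
ee_rot: [[0.788, 0.615, 0.002], [0.615, -0.788, -0.0], [0.002, 0.002, -1.0]]
force: [-1.8, -1.8, 9.0]
finger_gap: 15.1
gripper_force: 20.6
```

>>> apply_moves:
  motion: [1.6,-1.87,0,0,0,0.1,3.37,-3.57,0,0,0,0.2,5.31,-5.09,0,0,0,0.3,7.39,-6.4,0,0,0,0.4,7.77,-6.61,0,0,0,0.418,7.77,-6.61,0,0,0,0.418,7.77,-6.61,0,0,0,0.418]

```text
t: 5.9
tcp_pos: [620.7, 42.6, 217.4]
ee_rot: [[0.471, 0.882, 0.003], [0.882, -0.471, 0.0], [0.001, 0.002, -1.0]]
force: [1.9, 0.8, 5.8]
finger_gap: 15.4
gripper_force: 20.3
```

Run:
```python
from jig import *
ps=[]
for n in("top","scene"):
    m=camera_model(n);p,d=capture(n);W=cloud(m,d);cv2.imwrite(f"pics/{n}1.png",p);np.save(f"pics/{n}1.npy",d)
    s=sel(W,d,194,209,(580,720),(20,160));v,u=np.nonzero(s)
    print(n,s.sum(),u.min(),u.max(),v.min(),v.max(),np.round(W[s].min(0)),np.round(W[s].max(0)))
    ps.append(cv2.resize(p[60:240,140:400] if n=="top" else p[140:330,300:500],None,fx=2,fy=2,interpolation=2))
h=max(x.shape[0] for x in ps)
cv2.imwrite("pics/c3.png",np.hstack([cv2.copyMakeBorder(x,0,h-x.shape[0],0,0,0) for x in ps])[:,:800]); print(h)
```

```text
top 103 231 261 123 139 [599.  49. 197.] [644. 132. 209.]
scene 1155 376 431 215 246 [593.  32. 194.] [691. 160. 209.]
380
```

View pics/c3.png

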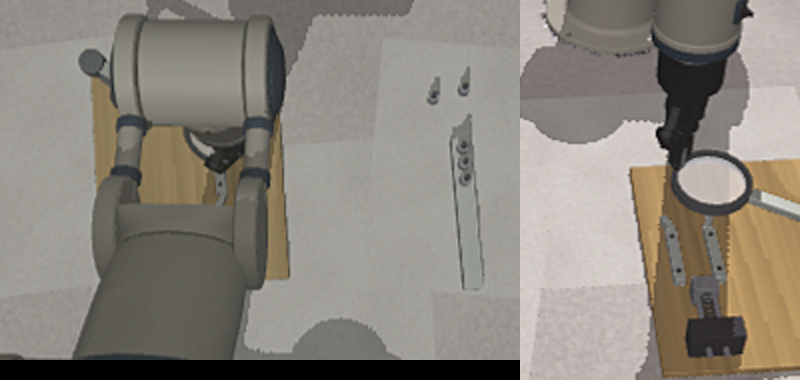

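Both views show the ring centred over the channel in front of the stop, with the scene crop putting it at (711,182). From the knob and pivot geometry, the lens centre is about (642, 83) and the spot is about (643, 83). I'll let go and rise.

>>> apply_moves:
  motion: [0,0,0,0,0,0,0,0,0,0,0,0,0,0,0,0,0,0,0,0,3,0,0,0,0,0,8.5,0,0,0,0,0,8.5,0,0,0]
  grip: 0.4

```text
t: 6.75
tcp_pos: [621.5, 42.3, 305.5]
ee_rot: [[0.471, 0.882, 0.007], [0.882, -0.471, -0.0], [0.003, 0.006, -1.0]]
force: [-0.4, 0.1, -0.4]
finger_gap: 33.9
gripper_force: 0.0
```

>>> apply_moves:
  motion: [-1.3,-3,0,0,0,0.18,-2.6,-6,0,0,0,0.36,-3.9,-9,0,0,0,0.54,-5.2,-12,0,0,0,0.72,-6.5,-15,0,0,0,0.9,-7.8,-18,0,0,0,1.08,-9.1,-21,-1,0,0,1.26,-10.4,-24,-3,0,0,1.44,-11.7,-27,-5,0,0,1.62,-13,-30,-7,0,0,1.8,-14.8,-32.7,-9,0,0,1.96,-15.8,-32.7,-10,0,0,2.13]
  grip: 0.7

```text
t: 8.25
tcp_pos: [460.4, -285.9, 199.7]
ee_rot: [[-0.997, -0.073, -0.001], [-0.073, 0.997, 0.001], [0.001, 0.001, -1.0]]
force: [0.4, 0.3, -0.8]
finger_gap: 59.6
gripper_force: 0.0
```

>>> apply_moves:
  motion: [0,0,0,0,0,0,0,0,0,0,0,0]

```text
t: 8.5
tcp_pos: [462.3, -284.6, 201.6]
ee_rot: [[-0.998, -0.065, 0.001], [-0.065, 0.998, -0.0], [-0.001, -0.0, -1.0]]
force: [0.3, -0.4, 0.1]
finger_gap: 59.7
gripper_force: 0.0
```

Run:
```python
from jig import *
o=observe();print(o["t"],np.round(o["tcp_pos"],1),np.round(o["ee_rot"],3).tolist(),np.round(o["joint_positions"],2))
m=camera_model("wrist");p,d=capture("wrist");cv2.imwrite("pics/w2.png",p);W=cloud(m,d)
s=sel(W,d,24,38,(400,700),(-330,-230)); w=W[s]
print("wrist bar",s.sum(),cv2.minAreaRect(np.float32(w[:,:2])),np.percentile(w[:,2],[5,50,95]),w.min(0),w.max(0))
b=w[(w[:,0]<560)]; f=np.polyfit(b[:,0],b[:,1],1);print("fit",f, "y at 463",np.polyval(f,463), "z",np.median(b[:,2]))
for n in("top","scene"):
    m=camera_model(n);p,d=capture(n);W=cloud(m,d);cv2.imwrite(f"pics/{n}2.png",p)
    s=sel(W,d,194,212,(560,780),(20,280))
    w=W[s]; c=cv2.minEnclosingCircle(np.float32(w[(w[:,0]<692)&(w[:,1]<134)][:,:2]))
    print(n,"ring",s.sum(),w.min(0).round(),w.max(0).round(),c)
    s=sel(W,d,222,262,(560,780),(-20,280));print(" knob",s.sum(),cv2.minAreaRect(np.float32(W[s][:,:2])) if s.sum()>4 else 0)
```

```text
8.5 [ 462.3 -284.6  201.6] [[-0.998, -0.065, 0.001], [-0.065, 0.998, -0.0], [-0.001, -0.0, -1.0]] [-0.66  0.41  1.59  0.    1.14 -2.3 ]
wrist bar 4147 ((536.3944091796875, -281.67840576171875), (238.4564971923828, 30.0084171295166), 4.048794269561768) [29.35384871 30.61390964 31.88783574] [ 416.69920907 -304.74607801   24.05879097] [ 656.0854085  -259.45249755   37.98209263]
fit [ 6.79826286e-02 -3.18277066e+02] y at 463 -286.8011092846088 z 30.609220311585077
top ring 1394 [594.  32. 194.] [754. 275. 212.] ((649.1029052734375, 83.13322448730469), 56.573490142822266)
 knob 40 ((621.5859375, 40.62957763671875), (13.338753700256348, 14.39436149597168), 76.34442901611328)
scene ring 1700 [593.  32. 194.] [753. 275. 212.] ((648.5604248046875, 85.40187072753906), 57.221561431884766)
 knob 83 ((620.6842041015625, 40.684661865234375), (15.193977355957031, 14.85883903503418), 8.516907691955566)
```

View pics/w2.png

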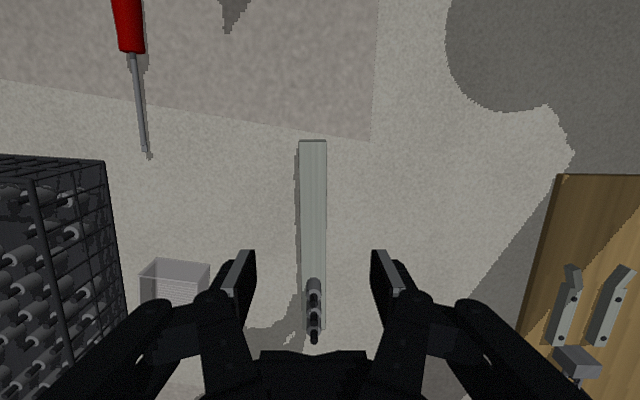

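View pics/top2.png

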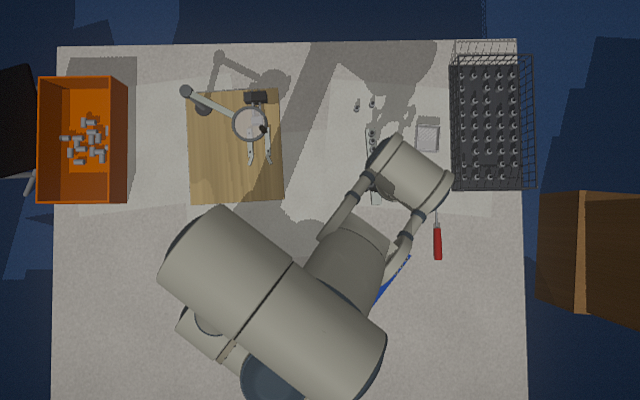

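The wrist view shows the bar midway between the fingers: bare end at (313,141), sleeves at (313,310), about 30 mm wide, top at 30.6 mm, centre (536, -282), yaw 0.071. In the top view the ring at (250,124) sits over the channel, and depth puts the lens centre at about (643, 82). The magnifier has stayed put. I'll grip the bar.

>>> apply_moves:
  motion: [0,-0.1,-5,0,0,0,0,-0.1,-10,0,0,0,0,-0.1,-15,0,0,0,0,-0.1,-18,0,0,0,0,-0.1,-19.7,0,0,0,0,-0.1,-19.7,0,0,0]

```text
t: 9.4
tcp_pos: [461.8, -285.5, 3.9]
ee_rot: [[-0.998, -0.069, -0.001], [-0.069, 0.998, 0.001], [0.001, 0.001, -1.0]]
force: [1.2, 0.3, 0.8]
finger_gap: 59.8
gripper_force: 0.0
```

>>> apply_moves:
  motion: [0,0,0,0,0,0,0,0,0,0,0,0,0,0,0,0,0,0,0,0,0,0,0,0,0,0,0,0,0,0]
  grip: 0
  force: 70

```text
t: 10.02
tcp_pos: [462.4, -286.1, 5.8]
ee_rot: [[-0.998, -0.069, 0.002], [-0.069, 0.998, -0.001], [-0.002, -0.001, -1.0]]
force: [-1.0, 0.9, 10.3]
finger_gap: 29.1
gripper_force: 70.4
```

>>> apply_moves:
  motion: [0,0,1.5,0,0,0,0,0,3.5,0,0,0,0,0,5.5,0,0,0,0,0,5.5,0,0,0]
  force: 100

```text
t: 10.52
tcp_pos: [462.6, -286.3, 61.3]
ee_rot: [[-0.998, -0.069, 0.003], [-0.069, 0.998, -0.002], [-0.003, -0.002, -1.0]]
force: [-0.0, -0.4, -3.2]
finger_gap: 28.3
gripper_force: 99.6
```

>>> apply_moves:
  motion: [0,2,0,0,0,0,-0.1,5,0,0,0,0,-0.1,9,0,0,0,0,-0.2,13,0,0,0,-0.01,-0.2,17,0,0,0,-0.01,-0.3,21,0,0,0,-0.01,-0.3,25,0,0,0,-0.01,-0.4,29,0,0,0,-0.02,-0.4,32.5,0,0,0,-0.02,-0.4,34.5,0,0,0,-0.02,-0.4,35.7,0,0,0,-0.02,-0.4,35.9,0,0,0,-0.02]

```text
t: 12.02
tcp_pos: [457.2, 73.9, 59.0]
ee_rot: [[-0.999, -0.05, -0.001], [-0.05, 0.999, -0.0], [0.001, 0.0, -1.0]]
force: [-0.2, -0.8, -2.3]
finger_gap: 28.3
gripper_force: 99.6
```

```bash
cat > look.py <<'E'
import sys
from jig import *
tag=sys.argv[1]
o=observe();print(o["t"],np.round(o["tcp_pos"],1),"yaw",np.round(np.arctan2(o["ee_rot"][1][1],o["ee_rot"][0][1])-np.pi/2,4),np.round(o["force"],1),o["gripper_force"],o["finger_gap"])
for n in("scene","wrist"):
    m=camera_model(n);p,d=capture(n);W=cloud(m,d);cv2.imwrite(f"pics/{n}{tag}.png",p);np.save(f"pics/{n}{tag}.npy",d)
    J=W.copy();t=.05;R=np.array([[np.cos(t),-np.sin(t)],[np.sin(t),np.cos(t)]]);J[...,:2]=(W[...,:2]-[557.7,78.7])@R
    def q(nm,lo,hi,a,b,e,f):
        k=(d>0)&(J[...,2]>lo)&(J[...,2]<hi)&(J[...,0]>a)&(J[...,0]<b)&(J[...,1]>e)&(J[...,1]<f);x=J[k]
        if len(x)<6: print(n,nm,len(x));return
        r=cv2.minAreaRect(np.float32(x[:,:2]))
        print(n,nm,len(x),"x",np.round(np.percentile(x[:,0],[1,99]),1),"y",np.round(np.percentile(x[:,1],[1,99]),1),"z",np.round(np.percentile(x[:,2],[2,50,98]),1),"slope",np.round(np.polyfit(x[:,0],x[:,1],1)[0],3))
    q("railL",21,33,22,108,18,45);q("railR",21,33,22,108,-45,-18);q("stop",40,56,105,165,-30,30)
    bz=float(sys.argv[2]);q("bartop",bz-6,bz+6,-60,float(sys.argv[3]),-25,25);q("sleeves",bz+34,bz+52,-60,130,-25,25);q("bareEnd",bz-8,bz+6,-260,-115,-30,30)
E
python3 look.py 3 90 130
```

```text
12.025 [457.2  73.9  59. ] yaw 0.0502 [-0.2 -0.8 -2.3] 99.56170678138733 28.304080799541055
scene railL 99 x [ 23.6 106.8] y [20.  36.8] z [22.7 28.3 31.9] slope -0.082
scene railR 152 x [ 24.9 106.6] y [-36.3 -20.3] z [22.2 28.4 31.6] slope -0.006
scene stop 133 x [115.7 163.7] y [-16.9  16.8] z [40.1 48.7 52.6] slope -0.011
scene bartop 59 x [34.6 90.3] y [-12.1  13.6] z [84.1 85.8 94.7] slope 0.22
scene sleeves 4
scene bareEnd 29 x [-144.3 -117.9] y [-6.  14.5] z [82.6 84.7 87.9] slope -0.327
wrist railL 0
wrist railR 0
wrist stop 0
wrist bartop 0
wrist sleeves 0
wrist bareEnd 4520 x [-145.2 -115.3] y [-16.8  12.3] z [82.6 84.  85.2] slope -0.001
```

>>> apply_moves:
  motion: [0,0,-1.5,0,0,0,0,0,-2.7,0,0,0,0,0,-3.4,0,0,0,0,0,-3.8,0,0,0,0,0,-3.9,0,0,0,0,0,-3.9,0,0,0]

```text
t: 12.88
tcp_pos: [457.8, 73.3, 20.4]
ee_rot: [[-0.999, -0.049, 0.0], [-0.049, 0.999, -0.0], [-0.0, -0.0, -1.0]]
force: [0.3, 0.7, -2.7]
finger_gap: 28.1
gripper_force: 99.6
```

```bash
python3 look.py 4 44 130
python3 - <<'E'
import cv2
p=cv2.imread("pics/scene4.png");cv2.imwrite("pics/c4.png",cv2.resize(p[180:330,330:500],None,fx=4,fy=4,interpolation=2))
E
```

```text
12.875 [457.8  73.3  20.4] yaw 0.0492 [ 0.3  0.7 -2.7] 99.59797739982605 28.118712654068002
scene railL 143 x [ 24.9 105.5] y [20. 36.] z [24.1 28.2 32.1] slope 0.005
scene railR 159 x [ 24.5 106.2] y [-36.3 -20.1] z [21.5 28.3 31.6] slope 0.003
scene stop 137 x [115.  163.4] y [-17.   16.5] z [40.2 48.3 51.9] slope -0.056
scene bartop 233 x [-23.2 127.5] y [-17.   15.6] z [38.7 45.6 49.6] slope 0.09
scene sleeves 27 x [33.5 79.5] y [-3.7  4.4] z [78.8 84.2 90.7] slope 0.034
scene bareEnd 1
wrist railL 0
wrist railR 0
wrist stop 0
wrist bartop 11 x [-59.9 -59.3] y [-8.8  1.2] z [43.9 44.6 45.2] slope 4.102
wrist sleeves 0
wrist bareEnd 4771 x [-144.9 -115.3] y [-17.  12.] z [38.2 45.3 46.6] slope -0.001
```

View pics/c4.png

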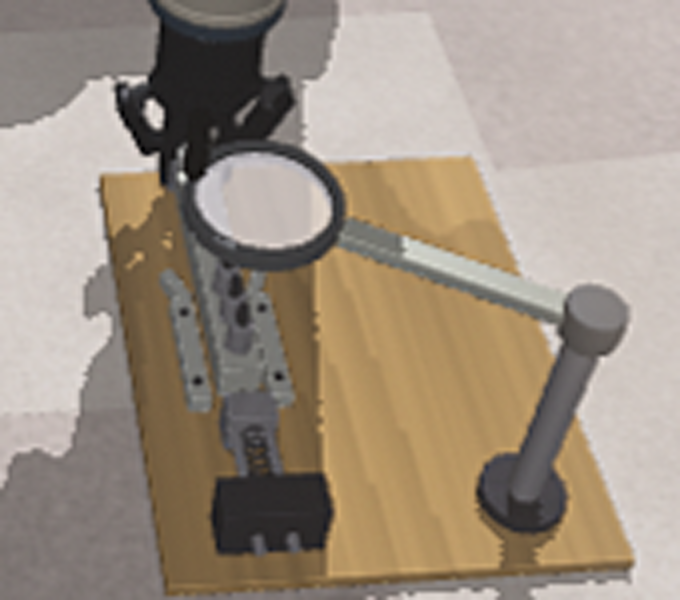

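The scene crop shows the bar between the two rails, with its sleeves at (238,300) and its end at about (245,390), just short of the stop at (250,420). The lens stands clear above it. I'll seat the bar.

>>> apply_moves:
  motion: [0,0,-0.2,0,0,0,0,0,-0.35,0,0,0,0,0,-0.35,0,0,0]

```text
t: 13.35
tcp_pos: [457.9, 73.4, 17.8]
ee_rot: [[-0.999, -0.049, 0.001], [-0.049, 0.999, 0.0], [-0.001, -0.0, -1.0]]
force: [-6.1, 0.2, 31.5]
finger_gap: 28.1
gripper_force: 104.0
```

>>> apply_moves:
  motion: [0,0,0.09,0,0,0,0,0,0.09,0,0,0]

```text
t: 13.6
tcp_pos: [457.9, 73.3, 17.9]
ee_rot: [[-0.999, -0.049, 0.0], [-0.049, 0.999, 0.0], [-0.0, -0.0, -1.0]]
force: [-2.0, -0.1, 10.4]
finger_gap: 28.3
gripper_force: 101.3
```

>>> apply_moves:
  motion: [0,0,0.03,0,0,0,0.5,0.02,0.03,0,0,0,1,0.05,0.03,0,0,0,1.5,0.07,0.03,0,0,0,2,0.1,0.03,0,0,0,2,0.1,0.03,0,0,0]

```text
t: 14.35
tcp_pos: [477.7, 74.3, 17.9]
ee_rot: [[-0.999, -0.049, -0.001], [-0.049, 0.999, -0.0], [0.001, -0.0, -1.0]]
force: [-1.8, -0.1, 2.3]
finger_gap: 28.2
gripper_force: 100.3
```

>>> apply_moves:
  motion: [0.2,0.01,0,0,0,0,0.4,0.02,0,0,0,0,0.4,0.02,0,0,0,0]

```text
t: 14.72
tcp_pos: [480.3, 74.5, 17.9]
ee_rot: [[-0.999, -0.049, -0.003], [-0.049, 0.999, -0.0], [0.003, 0.0, -1.0]]
force: [-9.0, -0.6, 9.8]
finger_gap: 28.2
gripper_force: 101.4
```

>>> apply_moves:
  motion: [0.2,0.01,0,0,0,0,0.4,0.02,0,0,0,0,0.4,0.02,0,0,0,0]

```text
t: 15.1
tcp_pos: [482.6, 74.6, 17.9]
ee_rot: [[-0.999, -0.049, -0.006], [-0.049, 0.999, -0.0], [0.006, 0.0, -1.0]]
force: [-17.2, -0.9, 18.5]
finger_gap: 28.3
gripper_force: 102.6
```

>>> apply_moves:
  motion: [0.2,0.01,0,0,0,0,0.4,0.02,0,0,0,0,0.4,0.02,0,0,0,0]

```text
t: 15.48
tcp_pos: [485.0, 74.8, 17.9]
ee_rot: [[-0.999, -0.049, -0.008], [-0.049, 0.999, -0.0], [0.008, 0.0, -1.0]]
force: [-24.7, -1.1, 26.7]
finger_gap: 27.9
gripper_force: 103.6
```

```bash
python3 look.py 5 42 110
python3 - <<'E'
from jig import *
o=observe();print(o["ft_torque"],o["joint_efforts"])
# stop height-map profile along x near y=0, before (scene4) and now
t=.05;R=np.array([[np.cos(t),-np.sin(t)],[np.sin(t),np.cos(t)]])
m=camera_model("scene")
for f in("scene4","scene5"):
    d=np.load(f"pics/{f}.npy");J=cloud(m,d);J[...,:2]=(J[...,:2]-[557.7,78.7])@R
    k=(d>0)&(abs(J[...,1])<14)&(J[...,0]>85)&(J[...,0]<175)
    x=J[k];b=((x[:,0])//4*4).astype(int)
    print(f,[(int(i),round(float(np.median(x[b==i,2])))) for i in np.unique(b)])
E
```

```text
15.475 [485.   74.8  17.9] yaw 0.0493 [-24.7  -1.1  26.7] 103.64503741264343 27.911433879637666
scene railL 150 x [ 23.1 105.9] y [19.8 36. ] z [24.1 28.6 31.6] slope 0.007
scene railR 152 x [ 23.7 105.9] y [-36.2 -20.2] z [22.7 28.6 32.3] slope 0.003
scene stop 179 x [105.9 156.9] y [-16.9  16.8] z [40.5 47.9 53.7] slope 0.009
scene bartop 213 x [-30.6 109.5] y [-15.2  14.9] z [37.7 43.5 47.2] slope 0.011
scene sleeves 44 x [-59.4 106.7] y [-24.4   4.3] z [76.8 83.9 89.7] slope 0.136
scene bareEnd 0
wrist railL 0
wrist railR 0
wrist stop 0
wrist bartop 2625 x [-59.8 -33.8] y [-16.6  12.4] z [41.5 42.7 43.7] slope 0.006
wrist sleeves 0
wrist bareEnd 736 x [-117.8 -115.1] y [-16.6  11.9] z [34.5 41.8 43.6] slope -0.415
[-0.2923291   3.33569328 -0.11641228] [ -1.00111943 -69.91099834 -27.81053066   0.11962385  -7.2169134
  -0.09282808]
scene4 [(84, 72), (88, 46), (92, 36), (96, 199), (100, 200), (104, 201), (108, 200), (112, 200), (116, 51), (120, 48), (124, 50), (128, 196), (132, 194), (136, 40), (140, 37), (144, 36), (148, 37), (152, 35), (156, 36), (160, 37), (164, 36), (168, 38), (172, 39)]
scene5 [(84, 199), (88, 200), (92, 200), (96, 199), (100, 143), (104, 69), (108, 59), (112, 199), (116, 200), (120, -744), (124, 51), (128, 193), (132, 197), (136, 49), (140, 40), (144, 38), (148, 30), (152, 36), (156, 36), (160, 37), (164, 37), (168, 38), (172, 41)]
```

Pushing loads the bar down onto the board (Fz rises with Fx), so most of the reading is board friction. The spring itself is only about 4 mm in. I'll unload vertically first.

>>> apply_moves:
  motion: [0,0,0.05,0,0,0,0,0,0.1,0,0,0,0,0,0.1,0,0,0,0,0,0.1,0,0,0]

```text
t: 16.08
tcp_pos: [488.0, 74.9, 18.4]
ee_rot: [[-0.999, -0.049, -0.004], [-0.049, 0.999, -0.0], [0.004, 0.0, -1.0]]
force: [-7.9, -0.6, -0.9]
finger_gap: 28.3
gripper_force: 99.7
```

>>> apply_moves:
  motion: [0.15,0.01,0.01,0,-0.002,0,0.3,0.02,0.01,0,-0.004,0,0.3,0.02,0.01,0,-0.004,0,0.3,0.02,0.01,0,-0.004,0]

```text
t: 16.58
tcp_pos: [490.4, 75.0, 18.4]
ee_rot: [[-0.999, -0.049, -0.001], [-0.049, 0.999, -0.0], [0.001, -0.0, -1.0]]
force: [-8.7, 0.1, -1.0]
finger_gap: 28.1
gripper_force: 99.7
```

```bash
python3 look.py 6 42 110
python3 - <<'E'
import cv2,numpy as np
p=[cv2.resize(cv2.imread(f"pics/scene{i}.png")[215:315,370:430],None,fx=6,fy=6,interpolation=2) for i in(4,6)]
cv2.imwrite("pics/c6.png",np.hstack(p))
E
```

```text
16.575 [490.4  75.   18.4] yaw 0.0492 [-8.7  0.1 -1. ] 99.70502257347107 28.107555552860664
scene railL 150 x [ 24.2 106.3] y [19.6 35.9] z [23.2 28.7 31.7] slope 0.006
scene railR 154 x [ 24.4 106.1] y [-36.2 -20.4] z [22.7 28.4 31.9] slope 0.011
scene stop 190 x [107.3 158.9] y [-17.   16.8] z [40.6 48.  53.2] slope 0.009
scene bartop 217 x [-58.2 107.8] y [-20.1  15.2] z [37.1 43.7 47.2] slope 0.003
scene sleeves 47 x [-57.4 112.1] y [-24.8   4.1] z [76.8 84.1 89.3] slope 0.142
scene bareEnd 0
wrist railL 0
wrist railR 0
wrist stop 0
wrist bartop 3212 x [-59.7 -28.3] y [-16.5  12.4] z [42.  43.1 44.2] slope 0.002
wrist sleeves 0
wrist bareEnd 0
```

View pics/c6.png

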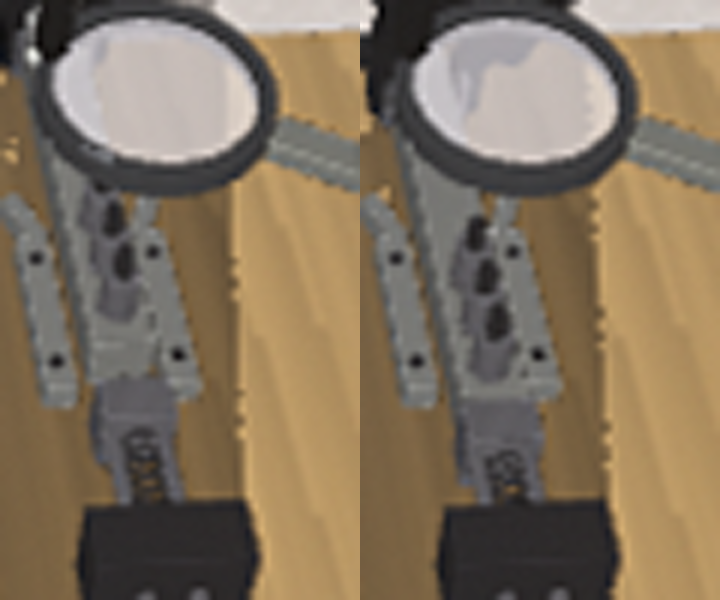

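The pair of crops, before and now, shows the stop block moved from rows 378–418 to 403–447. The spring is about half compressed, the bar is flat against the block and the lens is unmoved. I'll measure the block's shift numerically.

Run:
```python
from jig import *
m=camera_model("scene");U=10
def t(i):return cv2.GaussianBlur(cv2.cvtColor(cv2.imread(f"pics/scene{i}.png"),cv2.COLOR_BGR2GRAY),(3,3),0)
c=t(6); 
big=cv2.resize(c[265:310,375:415],None,fx=U,fy=U,interpolation=cv2.INTER_CUBIC)
for i in(4,3):
  for r0,r1 in((276,294),(281,295)):
    tm=cv2.resize(t(i)[r0:r1,384:401],None,fx=U,fy=U,interpolation=cv2.INTER_CUBIC)
    r=cv2.matchTemplate(big,tm,cv2.TM_CCOEFF_NORMED);_,s,_,l=cv2.minMaxLoc(r)
    u,v=375+l[0]/U-384,265+l[1]/U-r0
    print(i,r0,"shift px",round(u,1),round(v,1),"score",round(s,3),"mm",np.round(onplane(m,(392.5+u,284+v),48)-onplane(m,(392.5,284),48),1))
for i in (4,6): print(i,c.shape and t(i)[274:300,388:398].mean(1).round().astype(int).tolist())
print(np.round([onplane(m,(393,r),48)[0] for r in(278,282,286,290,294)],1))
```

```text
4 276 shift px 0.9 3.9 score 0.913 mm [12.2  0.7  0. ]
4 281 shift px 0.8 3.4 score 0.959 mm [10.6  0.7  0. ]
3 276 shift px 1.0 4.4 score 0.877 mm [13.7  0.8  0. ]
3 281 shift px 0.8 3.3 score 0.958 mm [10.3  0.7  0. ]
4 [112, 111, 107, 100, 95, 92, 92, 92, 93, 95, 97, 93, 83, 78, 78, 76, 72, 69, 70, 70, 71, 72, 72, 71, 64, 51]
6 [94, 96, 95, 99, 109, 118, 117, 107, 96, 92, 92, 92, 92, 92, 93, 90, 82, 76, 74, 72, 70, 71, 73, 71, 63, 51]
[674.6 687.4 699.9 712.3 724.5]
```

>>> apply_moves:
  motion: [0.12,0.01,0,0,0,0,0.12,0.01,0,0,0,0,0.12,0.01,0,0,0,0,0.12,0.01,0,0,0,0,0.12,0.01,0,0,0,0,0.12,0.01,0,0,0,0,0.12,0.01,0,0,0,0,0.12,0.01,0,0,0,0,0.12,0.01,0,0,0,0,0.12,0.01,0,0,0,0,0.12,0.01,0,0,0,0,0.12,0.01,0,0,0,0]

```text
t: 18.18
tcp_pos: [491.4, 75.1, 18.4]
ee_rot: [[-0.999, -0.049, -0.001], [-0.049, 0.999, -0.0], [0.001, -0.0, -1.0]]
force: [-9.6, -0.3, -1.2]
finger_gap: 28.7
gripper_force: 99.7
```

>>> apply_moves:
  motion: [0,0,0,0,0,0,0,0,0,0,0,0,0,0,0,0,0,0,0,0,0,0,0,0,0,0,0,0,0,0,0,0,0,0,0,0,0,0,0,0,0,0,0,0,0,0,0,0,0,0,0,0,0,0,0,0,0,0,0,0,0,0,0,0,0,0,0,0,0,0,0,0]

```text
t: 19.68
tcp_pos: [491.4, 75.1, 18.4]
ee_rot: [[-0.999, -0.049, -0.001], [-0.049, 0.999, -0.0], [0.001, -0.0, -1.0]]
force: [-9.1, -0.3, -0.5]
finger_gap: 28.1
gripper_force: 99.7
```

Run:
```python
from jig import *
o=observe();print(o["t"],np.round(o["tcp_pos"],1),np.round(o["force"],1),o["gripper_force"])
m=camera_model("scene");p,d=capture("scene");cv2.imwrite("pics/scene7.png",p);W=cloud(m,d)
U=10
g=lambda i:cv2.GaussianBlur(cv2.cvtColor(cv2.imread(f"pics/scene{i}.png"),cv2.COLOR_BGR2GRAY),(3,3),0)
big=cv2.resize(g(7)[265:310,375:415],None,fx=U,fy=U,interpolation=cv2.INTER_CUBIC)
for r0,r1 in((276,294),(281,295)):
    tm=cv2.resize(g(4)[r0:r1,384:401],None,fx=U,fy=U,interpolation=cv2.INTER_CUBIC)
    _,s,_,l=cv2.minMaxLoc(cv2.matchTemplate(big,tm,cv2.TM_CCOEFF_NORMED))
    u,v=375+l[0]/U-384,265+l[1]/U-r0; print(round(s,3),np.round(onplane(m,(392.5+u,284+v),48)-onplane(m,(392.5,284),48),1))
s=sel(W,d,194,212,(590,780),(20,280));print("ring",W[s].min(0).round(),W[s].max(0).round())
```

```text
19.675 [491.4  75.1  18.4] [-9.1 -0.3 -0.5] 99.67018604278564
0.931 [12.5  0.9  0. ]
0.956 [11.3  0.8  0. ]
ring [591.  32. 194.] [754. 276. 212.]
```

>>> apply_moves:
  motion: [0.06,0,0,0,0,0,0.06,0,0,0,0,0,0.06,0,0,0,0,0,0.06,0,0,0,0,0,0.06,0,0,0,0,0,0.06,0,0,0,0,0,0.06,0,0,0,0,0,0.06,0,0,0,0,0,0.06,0,0,0,0,0,0.06,0,0,0,0,0,0.06,0,0,0,0,0,0.06,0,0,0,0,0]

```text
t: 21.22
tcp_pos: [491.9, 75.2, 18.3]
ee_rot: [[-0.999, -0.049, -0.001], [-0.049, 0.999, -0.0], [0.001, -0.0, -1.0]]
force: [-10.0, 0.2, -0.8]
finger_gap: 28.3
gripper_force: 99.7
```

>>> apply_moves:
  motion: [0,0,0,0,0,0,0,0,0,0,0,0,0,0,0,0,0,0,0,0,0,0,0,0,0,0,0,0,0,0,0,0,0,0,0,0,0,0,0,0,0,0,0,0,0,0,0,0,0,0,0,0,0,0,0,0,0,0,0,0,0,0,0,0,0,0,0,0,0,0,0,0]

```text
t: 22.72
tcp_pos: [491.9, 75.1, 18.3]
ee_rot: [[-0.999, -0.049, -0.001], [-0.049, 0.999, -0.0], [0.001, -0.0, -1.0]]
force: [-10.0, -1.1, -1.4]
finger_gap: 28.1
gripper_force: 99.7
```

```bash
python3 -c "
from station import *
o=observe();print(o['t'],o['tcp_pos'],o['force'],o['gripper_force']);print(sign_off())"
```

```text
22.725 [491.87210072  75.14535999  18.32764008] [-9.95561027 -1.08442858 -1.35371305] 99.67915534973145
the job is handed in; nothing more can be done
None
```

I handed the job in at 22.7 s: the lens is centred over the spot to within about 2 mm, and the bar is flat between the rails, gripped and pushing the stop at a measured 10 N (about 12 mm in), held over 2 s.

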